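Make up the baking kit and the tea kit

ROBOT

A 6-joint arm with a two-finger parallel gripper is mounted at the origin on the work surface. World frame = base frame: x ahead of the robot, y to its left, z up, the work surface at z = 0. Lengths are in m, angles in degrees, forces in N, time in s.
With the tool pointing down it reaches from about 0.25 to 0.725 m from the base axis. Payload 9.7 kg.
Tool frame: the origin (TCP) lies midway between the tips of the shut fingers; the grasp point (between the pads) lies 19 mm behind it; x points along the fingers, y is the direction in which the jaws open and shut, and the axes are right-handed (so a half turn about x gives the same grasp; the last joint's range is limited). The gripper opens to 85 mm and grips with 20 to 120 N. Pads are 22 mm wide; open, the fingers measure 114 mm over their backs; the gripper's body (76 mm by 85 mm) begins 54 mm behind the grasp point. The pads swing forward as they close: fully open they stand 13 mm farther back than shut.
Start: joints at [-72.995, 4.979, 10.078, 95.1, 0, 90], TCP at [0.161, -0.526, 0.231] pointing down, gripper open.
Joint ranges: [-179.16, 179.16], [-48.56, 103.87], [-65.8, 70.77], [-126.05, 130.52], [-82.76, 87.17], [-180, 180]. Speed limits (degrees/s): [127.2, 127.2, 147.25, 180, 180, 180].

INTERFACE

Orientations are given as [roll, pitch, yaw] about the fixed x, y, z axes, in that order (R = Rz(yaw) Ry(pitch) Rx(roll)).
In Python, from workcell import bot, cams gives the robot as it stands.
- The arm moves only by the tool apply_moves, never from a script. Its argument "commands" is a list of rows, each a list of 5 numbers: the shift along the tool's x, y, z in m, then the turn about the tool's x in rad, then the opening, from -1 (shut) to 1 (fully open). In form: [[tx, ty, tz, roll, hand], ...]. A call has 1 to 12 rows; each row is the pose to reach, as a shift and turn from the pose measured when the call began, along the tool's axes at that moment; what a row does not reach only later rows make up. A row lasts 1/10 s, in which the tool goes at most 50 mm and 8.59 degrees, less where a joint would pass 70% of its speed; a pose out of reach is approached as far as the arm can. A call with a gripper value outside its range is refused whole. The fingers move at their own pace and stop on an object; "newtons" is the grip in N (left out, the last holds). Time passes only in rows, so rows that repeat a pose let the fingers close. It gives the time, the measured TCP pose, the force and the opening at its end, in the units of the state.
- bot.get_obs(): the state, without advancing time (a new reading comes with each control period).
- cams.camera(name): name is "scene" or "top" or "wrist"; returns a dict with "frame" (384x512x3 uint8, blue, green, red), "depth" (384x512 float32, m along the optical axis (not along the pixel's ray), 0 where there is no reading), "camera_matrix" (3x3 intrinsics, pixels), "D" ([k1, k2, p1, p2, k3] as OpenCV has them; the pictures are not rectified), "R" (3x3) and "t" (3): a world point X has camera coordinates R X + t; the wrist camera has in their place "mount" (4x4, takes a point from camera to tool coordinates, whose origin is the TCP and whose axes are the tool frame's). Camera axes: x right, y down, z forward; pixel columns grow to the right and rows downward; lengths in m; the calibration is good to about 2 mm. A picture is of the moment at which its call begins: read the wrist's pose just before it.
- bot.job_done(): hands the job in, once; it reports no verdict.
Trained networks look in the newest picture that a camera, given by its name, has taken for a name from the list of things; names that differ only in an ending like _2 or _b are one class to them, and where a whole thing is asked for, a point or a joint stands for the part that bears it (a point fixed in the world has none). Each returns a list of dicts, best first, with "confidence" (0 to 1); they miss things now and then, are a little off and sometimes report something else, mostly with a low value. They report only what shows in the picture. A call takes as long as a camera call.
- cams.spot_in(name, camera): "rect" ([left, top, right, bottom] in pixels, round what is visible of it).
The state is a dict: "time": time; "q": joint angles; "qd": joint speeds; "joint_efforts": joint torques, N m; "ee_pos": TCP position; "tcp_rot": TCP orientation; "wrist_force": force on the tool from outside, world axes, zero at the start; "torque": the same for the moment, N m; "opening": finger opening in m.
Only numpy, scipy, OpenCV 4.12 (cv2) and the standard library are available. Lean on these libraries where they do the work, as an engineer would, in place of code of your own. Each camera call takes 0.05 s, during which the arm holds its last target. There are 200 camera calls.

TASK

Make up two guest kits from the stock in the middle of the kitchen worktop. Baking kit, on the wooden caddy: drop the rolling pin into the cradle so that both handles lie at the bottom of their slots, and stand the yellow tin on the yellow square and the steel biscuit cutter flat on the grey square; tea kit, on the white tray: stand the red tin on the red square and the green mug on the green square, each upright and wholly within its square (the mug's handle may overhang). Leave the blue tin, the amber jar and the spatula where they are, and let go of everything at the end.

Things in the scene. Friction and masses are not known exactly. Their poses are not given: they have to be found in the camera images.
- caddy: Fixed wooden board 200 (x) by 224 (y), 12 thick, left or right of the stock; origin centre of underside, z up (all mm). Flush squares: yellow 76 wide at x -50 y 52; grey 86 wide at x -50 y -52. Cradle: dark end plates 12 thick at y 80 and -80, 62 high, open slots at x 55, 19 wide, flaring to 40 at the top, bottoms 34 above underside. Seated pin: axis along y, 42 high.
- tray: Fixed white plastic tray, 180 mm (its x) by 230 mm (its y), on the other side of the stock from the caddy; floor 6 mm above its underside, rim 6 mm thick and 14 mm high; origin at the centre of its underside, z up. Squares flush with its floor: red, 76 mm wide, at x 0, y +52 mm; green, 86 mm wide, at x 0, y -52 mm.
- pin: Small wooden rolling pin, about 220 g, lying beside the stock, pointing roughly away from the robot: roller 40 mm across, 130 mm long; at each end a fixed dark handle 16 mm across; 200 mm over all. Origin at its middle on the axis (20 mm above the worktop when lying); its x axis runs along the pin, both ends alike. It can roll if pushed.
- yellow_tin: Yellow tin with a lid of the same colour, a plain cylinder 50 mm across and 60 mm tall, about 140 g; stands upright in the stock in the middle of the worktop; origin at the centre of its underside, z up
- red_tin: Red tin with a lid of the same colour, a plain cylinder 50 mm across and 60 mm tall, about 140 g; stands upright in the stock in the middle of the worktop; origin at the centre of its underside, z up
- blue_tin: Blue tin with a lid of the same colour, a plain cylinder 50 mm across and 60 mm tall, about 140 g; stands upright in the stock in the middle of the worktop; origin at the centre of its underside, z up; not part of either kit, must not be moved
- mug: Green mug, 60 mm across at the rim, 60 mm tall, walls 4 mm, about 160 g, with a handle on its +y side reaching 66 mm from the axis; stands upright in the stock in the middle of the worktop; origin at the centre of its underside, z up.
- cutter: Round steel biscuit cutter: a plain ring 60 mm across outside, 54 mm inside, 40 mm tall, open at both ends, about 60 g; stands upright in the stock in the middle of the worktop; origin at the centre of its underside, z up.
- jar: Amber glass jar with a dark wooden cap, 48 mm across, 62 mm tall; stands upright in the stock in the middle of the worktop; origin at the centre of its underside, z up; not part of either kit, must not be moved.
- spatula: Wooden spatula 240 mm long lying along its x on the worktop on the other side of the stock from the rolling pin; not part of either kit, must not be moved.

How it is judged (in metres and radians):
At the end, for the whole second after the job is handed in: Pin seated: axis 37 to 46 mm above caddy underside, within 8 mm in x, 13 mm in y and 0.08 rad of the slots. Tins, cutter, mug on the surface, tilt under 0.12 rad, centres within 14 mm in x and y of their square's centre (cutter: grey). All at rest (under 20 mm/s) (linear speed of each of pin, yellow_tin, cutter, red_tin, mug below 0.02 m/s and x of pin in the frame of caddy between 0.047 and 0.063 m and y of pin in the frame of caddy between -0.013 and 0.013 m and z of pin in the frame of caddy between 0.037 and 0.046 m and angle between the x axis of pin and the y axis of caddy, either way round below 0.08 rad and x of yellow_tin in the frame of caddy between -0.064 and -0.036 m and y of yellow_tin in the frame of caddy between 0.038 and 0.066 m and z of yellow_tin in the frame of caddy between 0.008 and 0.017 m and angle between each of yellow_tin, cutter, red_tin, mug's own z axis and vertical below 0.12 rad and x of cutter in the frame of caddy between -0.064 and -0.036 m and y of cutter in the frame of caddy between -0.066 and -0.038 m and z of cutter in the frame of caddy between 0.008 and 0.017 m and x of red_tin in the frame of tray between -0.014 and 0.014 m and y of red_tin in the frame of tray between 0.038 and 0.066 m and z of red_tin in the frame of tray between 0.002 and 0.011 m and x of mug in the frame of tray between -0.014 and 0.014 m and y of mug in the frame of tray between -0.066 and -0.038 m and z of mug in the frame of tray between 0.002 and 0.011 m); the robot touches nothing.
It fails at once if the blue tin is moved by more than 20 mm (distance of blue_tin from where it was at the start of the episode above 0.02 m).
It fails at once if the amber jar is moved by more than 20 mm (distance of jar from where it was at the start of the episode above 0.02 m).
It fails at once if the spatula is moved by more than 20 mm (distance of spatula from where it was at the start of the episode above 0.02 m).
It also fails if it takes over 138 s, if anything falls off the work surface, if the arm or the gripper's body presses on something with over 40 N, if the wrist force passes 120 N, or if a joint passes its speed limit or range.

## Working session

There is one attempt and no reset: what is moved stays moved. The work goes in short steps, Python scripts to look and compute and a tool call to move; the robot and the scene stay as the last step left them, time stands still between calls to the robot, and variables do not carry over. Pictures are saved under pics/ and viewed, about 12 in all and at most 16, crops included, and the job is handed in when it is done.

Besides the shell and the picture viewer there is one more tool, called after "Request:" by a JSON object that holds its "fn" and its "kwargs", one argument or row to a line. apply_moves: Moves the arm, as the interface text tells. Its arguments: {"type":"object","properties":{"commands":{"type":"array"},"newtons":{"type":"number"}},"required":["commands"]}

```bash
mkdir -p pics; ls; cat > h.py <<'E'
import numpy as np, cv2
from workcell import bot, cams
def world(c, uv, z=None, Twc=None):
    """pixels Nx2 -> world points on plane z (fixed cams)"""
    uv=np.float64(uv).reshape(-1,1,2)
    n=cv2.undistortPoints(uv,np.array(c["camera_matrix"]),np.array(c["D"])).reshape(-1,2)
    d=np.c_[n,np.ones(len(n))]
    if Twc is None: R=np.array(c["R"]).T; o=-R@np.array(c["t"])
    else: R=Twc[:3,:3]; o=Twc[:3,3]
    w=d@R.T
    return o+w*((z-o[2])/w[:,2])[:,None]
def cloud(c,Twc=None):
    h,w=c["depth"].shape
    v,u=np.mgrid[:h,:w]
    uv=np.stack([u,v],-1).reshape(-1,1,2).astype(float)
    n=cv2.undistortPoints(uv,np.array(c["camera_matrix"]),np.array(c["D"])).reshape(-1,2)
    p=np.c_[n,np.ones(len(n))]*c["depth"].reshape(-1,1)
    if Twc is None: p=(p-np.array(c["t"]))@np.array(c["R"])
    else: p=p@Twc[:3,:3].T+Twc[:3,3]
    return p.reshape(h,w,3)
E
python3 - <<'E'
from h import *
o=bot.get_obs();print({k:np.round(v,3).tolist() for k,v in o.items()})
for n in("top","scene"):
    c=cams.camera(n);cv2.imwrite(f"pics/{n}0.png",c["frame"])
    print(n,np.round(-np.array(c["R"]).T@c["t"],3))
    if n=="top": np.savez("top0.npz",**c)
    for t in "caddy tray pin yellow_tin red_tin blue_tin mug cutter jar spatula".split():
        print(t,[(np.round(d["rect"]).tolist(),round(d["confidence"],2)) for d in cams.spot_in(t,n)[:2]])
E
```

```text
pics
{'time': 0.0, 'q': [-72.997, 5.011, 10.032, 95.099, 0.0, 90.002], 'qd': [0.171, 0.052, -0.003, 0.032, 0.013, 0.051], 'joint_efforts': [0.001, -52.039, 46.48, 0.016, 0.0, -0.0], 'ee_pos': [0.161, -0.526, 0.231], 'tcp_rot': [-90.136, 89.922, 106.865], 'wrist_force': [-0.52, 0.27, 0.461], 'torque': [-0.002, -0.032, 0.024], 'opening': 0.085}
top [0.506 0.011 0.786]
caddy [([355.0, 190.0, 472.0, 301.0], 0.92)]
tray [([55.0, 190.0, 160.0, 275.0], 0.8)]
pin [([185.0, 150.0, 202.0, 241.0], 0.94)]
yellow_tin [([268.0, 231.0, 294.0, 257.0], 0.8)]
red_tin [([266.0, 180.0, 290.0, 204.0], 0.68), ([355.0, 187.0, 473.0, 299.0], 0.4)]
blue_tin [([228.0, 129.0, 252.0, 158.0], 0.65)]
mug [([219.0, 172.0, 257.0, 210.0], 0.93)]
cutter [([267.0, 135.0, 295.0, 165.0], 0.74)]
jar [([222.0, 230.0, 245.0, 250.0], 0.84)]
spatula [([306.0, 138.0, 338.0, 240.0], 0.57)]
scene [1.106 0.188 0.709]
caddy [([101.0, 121.0, 200.0, 177.0], 0.76), ([272.0, 160.0, 291.0, 184.0], 0.55)]
tray [([338.0, 174.0, 434.0, 256.0], 0.84)]
pin [([292.0, 182.0, 322.0, 251.0], 0.59)]
yellow_tin [([241.0, 148.0, 258.0, 178.0], 0.75)]
red_tin [([225.0, 180.0, 244.0, 208.0], 0.7), ([239.0, 150.0, 259.0, 178.0], 0.69)]
blue_tin []
mug [([254.0, 183.0, 279.0, 223.0], 0.88), ([270.0, 158.0, 289.0, 186.0], 0.49)]
cutter [([202.0, 208.0, 234.0, 241.0], 0.96)]
jar [([268.0, 158.0, 291.0, 186.0], 0.89)]
spatula [([163.0, 160.0, 221.0, 230.0], 0.7)]
```

View pics/top0.png

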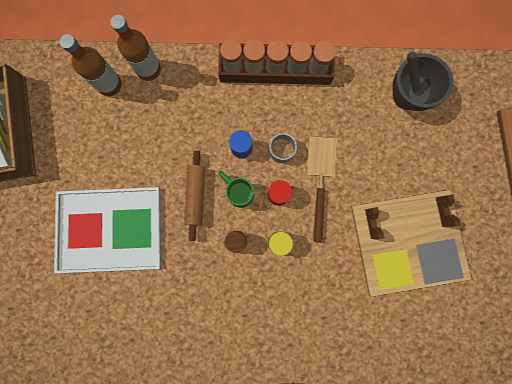

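View pics/scene0.png

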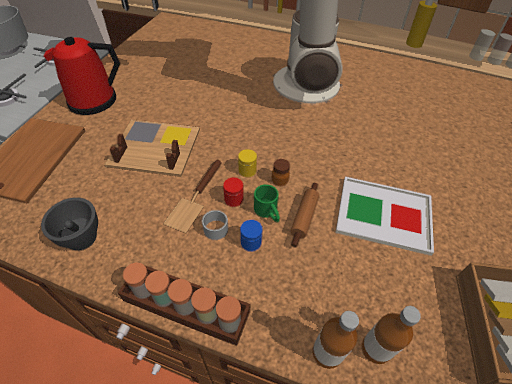

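The top view has world x pointing up and y pointing left. The tray is on the left with red on its outer side. The caddy is on the right with its cradle on the far side, turned slightly. The mug's handle points up and left, at about (222,175). The pin is at (195,195).

```bash
python3 - <<'E'
from h import *
c=dict(np.load("top0.npz")); P=cloud(c); hsv=cv2.cvtColor(c["frame"],cv2.COLOR_BGR2HSV)
R={"yellow_tin":[268,231,294,257,60],"red_tin":[266,180,290,204,60],"blue_tin":[228,129,252,158,60],"mug":[219,172,257,210,60],"cutter":[267,135,295,165,40],"jar":[222,230,245,250,62]}
for k,(a,b,d,e,h) in R.items():
    p=P[b-5:e+5,a-5:d+5].reshape(-1,3); p=p[np.abs(p[:,2]-h/1000)<.006]
    (x,y),r=cv2.minEnclosingCircle(np.float32(p[:,:2]*1000)); 
    print(k,"circ",round(x),round(y),round(r,1),"mean",np.round(p.mean(0)*1000),"minmax",np.round((p.min(0)+p.max(0))*500),len(p))
    if k=="mug":
        ax=p[:,:2].mean(0); 
        q=P[b-6:e+6,a-10:d+6].reshape(-1,3); q=q[q[:,2]>.02]; dd=np.linalg.norm(q[:,:2]-[x/1000,y/1000],axis=1); i=np.argsort(-dd)[:8]; print("far",np.round(q[i]*1000))
# pin
def region(a,b,d,e,z0,z1):
    p=P[b:e,a:d].reshape(-1,3); return p[(p[:,2]>z0)&(p[:,2]<z1)]
def box(n,p):
    (cx,cy),(w,h),ang=cv2.minAreaRect(np.float32(p[:,:2]*1000)); print(n,np.round([cx,cy,w,h,ang],1))
box("pin",region(180,145,208,246,.014,.06))
box("pintop",region(180,145,208,246,.03,.06))
p=region(180,145,208,246,.034,.06); vx=cv2.fitLine(np.float32(p[:,:2]),cv2.DIST_L2,0,.001,.001).ravel();print("pinline",vx,np.degrees(np.arctan2(vx[1],vx[0])))
box("spat",region(300,132,342,246,.004,.05)); p=region(300,132,342,246,.004,.05);print(p.min(0),p.max(0))
box("caddy",region(345,180,480,305,.008,.016))
p=region(345,180,480,305,.05,.075); 
for s in(1,-1):
    q=p[(p[:,1]>p[:,1].mean()) if s>0 else (p[:,1]<p[:,1].mean())]; box("plate",q)
def col(n,a,b,d,e,lo,hi,z):
    m=np.zeros(hsv.shape[:2],np.uint8); m[b:e,a:d]=cv2.inRange(hsv,np.array(lo),np.array(hi))[b:e,a:d]
    m=cv2.morphologyEx(m,cv2.MORPH_OPEN,np.ones((3,3)))
    v,u=np.nonzero(m); box(n,world(c,np.c_[u,v],z))
col("ysq",360,235,425,300,(22,120,120),(35,255,255),.012)
col("graysq",412,235,470,290,(0,0,60),(180,60,140),.012)
col("rsq",60,200,106,260,(0,150,80),(10,255,255),.006)
col("gsq",106,200,156,260,(45,100,60),(90,255,255),.006)
box("tray",region(45,180,170,285,.0095,.02))
E
```

```text
yellow_tin circ 483 -45 24.8 mean [483. -45.  60.] minmax [483. -45.  60.] 455
red_tin circ 591 -42 24.8 mean [591. -41.  60.] minmax [591. -42.  59.] 438
blue_tin circ 697 45 24.7 mean [696.  45.  60.] minmax [697.  45.  59.] 416
mug circ 593 49 36.1 mean [590.  46.  59.] minmax [589.  46.  59.] 175
far [[506.  11. 786.]
 [506.  11. 786.]
 [506.  11. 786.]
 [506.  11. 786.]
 [506.  11. 786.]
 [506.  11. 786.]
 [506.  11. 786.]
 [506.  11. 786.]]
cutter circ 693 -47 29.7 mean [694. -46.  39.] minmax [693. -47.  39.] 134
jar circ 484 51 21.4 mean [484.  50.  62.] minmax [483.  50.  62.] 341
pin [582.3 144.3  38.8 197.6  89.3]
pintop [593.9 144.2  36.6 152.6  89.8]
pinline [ 0.9999485  -0.01014884  0.58216846  0.1441793 ] -0.5814958
spat [ 608.3 -131.    83.9  242.2   86.7]
[ 0.48679435 -0.17985021  0.00400046] [ 0.72677265 -0.09503844  0.02254647]
caddy [ 492.7 -335.1  200.2  227.    11.1]
plate [ 531.2 -244.8   65.6   12.7   11.5]
plate [ 561.8 -401.5   65.7   14.1   12.4]
ysq [ 433.5 -293.9   76.8   77.7   10.9]
graysq [ 453.6 -396.1   85.3   85.3   10.9]
rsq [497.8 387.   75.   71.9   4.4]
gsq [505.3 283.3  85.2  82.8   4. ]
tray [501.8 336.5 180.4 231.8   4. ]
```

```bash
cat >> h.py <<'E'
from scipy.spatial.transform import Rotation as Ro
def plan(x,y,z,jaw):
    """shift in tool axes to TCP x,y,z (mm) with jaw axis at angle jaw (deg from world x, mod 180)"""
    o=bot.get_obs(); R=Ro.from_euler("xyz",o["tcp_rot"],degrees=True).as_matrix()
    d=R.T@(np.array([x,y,z])/1000-o["ee_pos"]); a=np.degrees(np.arctan2(R[1,1],R[0,1]))
    s=np.sign(R[2,0]); dr=((jaw-a)*s+90)%180-90
    print("jaw now %.1f q6 %.0f | shift %s roll %.3f (%.0f deg) | dist %.3f"%(a,o["q"][5],np.round(d,4),np.radians(dr),dr,np.linalg.norm(d)))
    print("world dx->tool",np.round(R.T,3).tolist())
E
python3 - <<'E'
from h import *
from scipy.optimize import least_squares
c=dict(np.load("top0.npz")); P=cloud(c)
p=P[165:217,212:262].reshape(-1,3); p=p[np.abs(p[:,2]-.06)<.004]
f=lambda q:np.abs(np.hypot(p[:,0]-q[0],p[:,1]-q[1])-.028)
s=least_squares(lambda q:f(q),[.585,.045],loss="soft_l1",f_scale=.001).x; print("mug",s)
r=np.hypot(*(p[:,:2]-s).T); h=p[r>.034]; print(len(h),"handle dir",np.degrees(np.arctan2(*(h[:,:2]-s).mean(0)[::-1])))
q=P[165:217,206:262].reshape(-1,3); q=q[(q[:,2]>.02)&(q[:,2]<.07)]; r=np.hypot(*(q[:,:2]-s).T); h=q[(r>.036)&(r<.07)]; print(len(h),"handle dir",np.degrees(np.arctan2(*(h[:,:2]-s).mean(0)[::-1])))
plan(s[0]*1000,s[1]*1000,120,-45)
E
```

```text
mug [0.58901301 0.04409078]
2 handle dir 48.40486538862156
54 handle dir 46.5489114997502
jaw now -73.0 q6 90 | shift [ 0.1113 -0.4199 -0.5761] roll -0.489 (-28 deg) | dist 0.722
world dx->tool [[0.0, 0.0, -1.0], [0.292, -0.956, -0.0], [-0.956, -0.292, -0.0]]
```

Request:
{"fn": "apply_moves", "kwargs": {
  "commands": [
    [0.05, -0.42, -0.576, -0.49, 1],
    [0.05, -0.42, -0.576, -0.49, 1],
    [0.05, -0.42, -0.576, -0.49, 1],
    [0.05, -0.42, -0.576, -0.49, 1],
    [0.05, -0.42, -0.576, -0.49, 1],
    [0.05, -0.42, -0.576, -0.49, 1],
    [0.05, -0.42, -0.576, -0.49, 1],
    [0.05, -0.42, -0.576, -0.49, 1],
    [0.05, -0.42, -0.576, -0.49, 1],
    [0.05, -0.42, -0.576, -0.49, 1],
    [0.05, -0.42, -0.576, -0.49, 1],
    [0.05, -0.42, -0.576, -0.49, 1]
  ],
  "newtons": 40
}}

```text
time: 2.3
ee_pos: [0.5211, -0.0452, 0.1894]
tcp_rot: [123.0, 90.0, -11.9]
wrist_force: [1.5, -0.5, 0.5]
opening: 0.0855
```

```bash
python3 -c "
from h import *
plan(589,44,15,-45)"
```

```text
jaw now -44.9 q6 130 | shift [ 0.1744 -0.015  -0.1111] roll 0.002 (0 deg) | dist 0.207
world dx->tool [[0.001, -0.0, -1.0], [0.708, -0.706, 0.001], [-0.706, -0.708, -0.0]]
```

Request:
{"fn": "apply_moves", "kwargs": {
  "commands": [
    [0.03, -0.015, -0.111, 0, 1],
    [0.03, -0.015, -0.111, 0, 1],
    [0.03, -0.015, -0.111, 0, 1],
    [0.08, -0.015, -0.111, 0, 1],
    [0.12, -0.015, -0.111, 0, 1],
    [0.15, -0.015, -0.111, 0, 1],
    [0.174, -0.015, -0.111, 0, 1],
    [0.174, -0.015, -0.111, 0, 1],
    [0.174, -0.015, -0.111, 0, 1]
  ]
}}

```text
time: 3.2
ee_pos: [0.589, 0.0437, 0.0162]
tcp_rot: [118.1, 90.0, -16.8]
wrist_force: [-0.1, 0.5, 1.0]
opening: 0.0852
```

Request:
{"fn": "apply_moves", "kwargs": {
  "commands": [
    [0, 0, 0, 0, -1],
    [0, 0, 0, 0, -1],
    [0, 0, 0, 0, -1],
    [0, 0, 0, 0, -1],
    [0, 0, 0, 0, -1],
    [0, 0, 0, 0, -1],
    [0, 0, 0, 0, -1],
    [0, 0, 0, 0, -1]
  ]
}}

```text
time: 4.0
ee_pos: [0.5902, 0.0437, 0.0183]
tcp_rot: [134.6, 89.8, -0.4]
wrist_force: [-1.4, -0.2, 4.7]
opening: 0.0582
```

```bash
python3 -c "
from h import *
plan(505,284,150,-45)"
```

```text
jaw now -44.9 q6 139 | shift [-0.132  -0.2297 -0.1104] roll 0.001 (0 deg) | dist 0.287
world dx->tool [[0.004, -0.0, -1.0], [0.708, -0.706, 0.003], [-0.706, -0.708, -0.003]]
```

Request:
{"fn": "apply_moves", "kwargs": {
  "commands": [
    [-0.04, 0, 0, 0, -1],
    [-0.09, 0, 0, 0, -1],
    [-0.12, -0.02, -0.01, 0, -1],
    [-0.12, -0.06, -0.03, 0, -1],
    [-0.12, -0.105, -0.05, 0, -1],
    [-0.12, -0.15, -0.07, 0, -1],
    [-0.12, -0.19, -0.09, 0, -1],
    [-0.12, -0.215, -0.104, 0, -1],
    [-0.12, -0.23, -0.11, 0, -1],
    [-0.12, -0.23, -0.11, 0, -1],
    [-0.12, -0.23, -0.11, 0, -1]
  ]
}}

```text
time: 5.1
ee_pos: [0.5047, 0.2836, 0.1383]
tcp_rot: [131.9, 89.8, -3.0]
wrist_force: [1.3, -0.4, -0.9]
opening: 0.058
```

```bash
python3 -c "
from h import *
print(bot.get_obs()['opening'])
plan(505,284,25,-45)"
```

```text
0.05802999179063665
jaw now -44.9 q6 164 | shift [ 1.133e-01 -5.000e-04 -1.000e-04] roll 0.002 (0 deg) | dist 0.113
world dx->tool [[0.004, -0.0, -1.0], [0.708, -0.706, 0.003], [-0.706, -0.708, -0.003]]
```

Request:
{"fn": "apply_moves", "kwargs": {
  "commands": [
    [0.05, 0, 0, 0, -1],
    [0.085, 0, 0, 0, -1],
    [0.1, 0, 0, 0, -1],
    [0.108, 0, 0, 0, -1],
    [0.113, 0, 0, 0, -1],
    [0.113, 0, 0, 0, -1],
    [0.113, 0, 0, 0, -1]
  ]
}}

```text
time: 5.8
ee_pos: [0.506, 0.2839, 0.0268]
tcp_rot: [141.5, 89.6, 6.6]
wrist_force: [0.3, 0.7, -1.9]
opening: 0.0578
```

Request:
{"fn": "apply_moves", "kwargs": {
  "commands": [
    [0, 0, 0, 0, 0.3],
    [0, 0, 0, 0, 1],
    [0, 0, 0, 0, 1],
    [0, 0, 0, 0, 1],
    [0, 0, 0, 0, 1],
    [-0.05, 0, 0, 0, 1],
    [-0.1, 0, 0, 0, 1],
    [-0.12, 0, 0, 0, 1],
    [-0.12, 0, 0, 0, 1]
  ]
}}

```text
time: 6.7
ee_pos: [0.5067, 0.2846, 0.1509]
tcp_rot: [153.2, 89.3, 18.3]
wrist_force: [-0.1, -0.4, 0.1]
opening: 0.0852
```

```bash
python3 - <<'E'
from h import *
c=cams.camera("wrist"); cv2.imwrite("pics/w1.png",c["frame"])
plan(591,-42,120,0)
E
```

```text
jaw now -44.9 q6 164 | shift [0.0283 0.2903 0.1712] roll -0.784 (-45 deg) | dist 0.338
world dx->tool [[0.009, 0.002, -1.0], [0.708, -0.706, 0.005], [-0.706, -0.708, -0.008]]
```

View pics/w1.png

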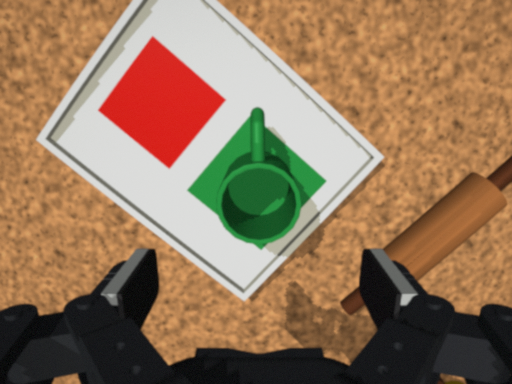

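The mug stands on the green square, with the square's corners showing all round it, and the red square is clear. Next is the red tin.

Request:
{"fn": "apply_moves", "kwargs": {
  "commands": [
    [0.0, 0.29, 0.171, -0.785, 1],
    [0.0, 0.29, 0.171, -0.785, 1],
    [0.0, 0.29, 0.171, -0.785, 1],
    [0.0, 0.29, 0.171, -0.785, 1],
    [0.0, 0.29, 0.171, -0.785, 1],
    [0.0, 0.29, 0.171, -0.785, 1],
    [0.0, 0.29, 0.171, -0.785, 1],
    [0.0, 0.29, 0.171, -0.785, 1],
    [0.0, 0.29, 0.171, -0.785, 1],
    [0.0, 0.29, 0.171, -0.785, 1]
  ]
}}

```text
time: 7.75
ee_pos: [0.59, -0.0409, 0.1472]
tcp_rot: [111.0, 89.6, 21.1]
wrist_force: [0.6, -0.1, 0.7]
opening: 0.0852
```

```bash
python3 -c "
from h import *
plan(591,-42,12,0)"
```

```text
jaw now 0.1 q6 86 | shift [0.1352 0.     0.0015] roll 0.001 (0 deg) | dist 0.135
world dx->tool [[0.007, 0.003, -1.0], [1.0, 0.001, 0.007], [0.001, -1.0, -0.003]]
```

Positioned well, so I'll descend and grip in one call, then lift and carry in the next.

Request:
{"fn": "apply_moves", "kwargs": {
  "commands": [
    [0.05, 0, 0.001, 0, 1],
    [0.095, 0, 0.001, 0, 1],
    [0.12, 0, 0.001, 0, 1],
    [0.135, 0, 0.001, 0, 1],
    [0.135, 0, 0.001, 0, 0.5],
    [0.135, 0, 0.001, 0, -1],
    [0.135, 0, 0.001, 0, -1],
    [0.135, 0, 0.001, 0, -1],
    [0.135, 0, 0.001, 0, -1],
    [0.135, 0, 0.001, 0, -1],
    [0.135, 0, 0.001, 0, -1]
  ]
}}

```text
time: 8.85
ee_pos: [0.5922, -0.0414, 0.0144]
tcp_rot: [106.7, 89.4, 16.8]
wrist_force: [-1.4, 2.0, 6.8]
opening: 0.0492
```

```bash
python3 -c "
from h import *
plan(498,388,150,0)"
```

```text
jaw now 0.1 q6 86 | shift [-0.1353 -0.0923 -0.4299] roll 0.001 (0 deg) | dist 0.460
world dx->tool [[0.01, 0.003, -1.0], [1.0, 0.001, 0.01], [0.001, -1.0, -0.003]]
```

Request:
{"fn": "apply_moves", "kwargs": {
  "commands": [
    [-0.04, 0, 0, 0, -1],
    [-0.09, 0, 0, 0, -1],
    [-0.13, 0, -0.02, 0, -1],
    [-0.13, -0.092, -0.43, 0, -1],
    [-0.13, -0.092, -0.43, 0, -1],
    [-0.13, -0.092, -0.43, 0, -1],
    [-0.13, -0.092, -0.43, 0, -1],
    [-0.13, -0.092, -0.43, 0, -1],
    [-0.13, -0.092, -0.43, 0, -1],
    [-0.13, -0.092, -0.43, 0, -1],
    [-0.13, -0.092, -0.43, 0, -1],
    [-0.13, -0.092, -0.43, 0, -1]
  ]
}}

```text
time: 10.05
ee_pos: [0.497, 0.3919, 0.1451]
tcp_rot: [112.0, 89.3, 22.2]
wrist_force: [-0.4, -1.0, -2.0]
opening: 0.049
```

```bash
python3 -c "
from h import *
plan(498,388,22,0)"
```

```text
jaw now 0.2 q6 128 | shift [ 0.1231 -0.0004  0.0045] roll 0.004 (0 deg) | dist 0.123
world dx->tool [[0.011, 0.004, -1.0], [1.0, 0.004, 0.011], [0.004, -1.0, -0.004]]
```

Request:
{"fn": "apply_moves", "kwargs": {
  "commands": [
    [0.05, 0, 0.0045, 0, -1],
    [0.09, 0, 0.0045, 0, -1],
    [0.11, 0, 0.0045, 0, -1],
    [0.118, 0, 0.0045, 0, -1],
    [0.123, 0, 0.0045, 0, -1],
    [0.123, 0, 0.0045, 0, -1],
    [0.123, 0, 0.0045, 0, 0.2],
    [0.123, 0, 0.0045, 0, 1],
    [0.123, 0, 0.0045, 0, 1],
    [0.123, 0, 0.0045, 0, 1],
    [0.08, 0, 0.0045, 0, 1],
    [0.03, 0, 0.0045, 0, 1]
  ]
}}

```text
time: 11.25
ee_pos: [0.4962, 0.3866, 0.1141]
tcp_rot: [101.9, 89.6, 12.2]
wrist_force: [1.2, 0.9, 0.7]
opening: 0.0857
```

```bash
python3 - <<'E'
from h import *
c=cams.camera("top"); cv2.imwrite("pics/t1.png",c["frame"]); P=cloud(c)
for n,h in(("red_tin",.066),("mug",.066),("pin",.04),("yellow_tin",.06)):
    for d in cams.spot_in(n,"top")[:1]:
        a,b,e,f=np.round(d["rect"]).astype(int); p=P[b-3:f+3,a-3:e+3].reshape(-1,3); p=p[np.abs(p[:,2]-h)<.005]
        print(n,d["rect"],round(d["confidence"],2),np.round((p.min(0)+p.max(0))*500),np.round(np.ptp(p,axis=0)*1000), len(p))
plan(582,144,100,90)
E
```

```text
red_tin [59.9, 217.3, 96.4, 239.0] 0.74 [502. 387.  66.] [48. 49.  9.] 466
mug [105.8, 205.0, 149.0, 243.8] 0.88 [508. 283.  65.] [58. 58.  8.] 202
pin [186.8, 152.0, 202.7, 242.7] 0.94 [582. 145.  39.] [129.  29.   8.] 691
yellow_tin [266.0, 231.4, 292.6, 257.1] 0.61 [483. -46.  60.] [47. 48.  8.] 453
jaw now 0.2 q6 128 | shift [0.015  0.0833 0.2441] roll -1.566 (-90 deg) | dist 0.258
world dx->tool [[0.011, 0.005, -1.0], [1.0, 0.004, 0.011], [0.004, -1.0, -0.005]]
```

View pics/t1.png

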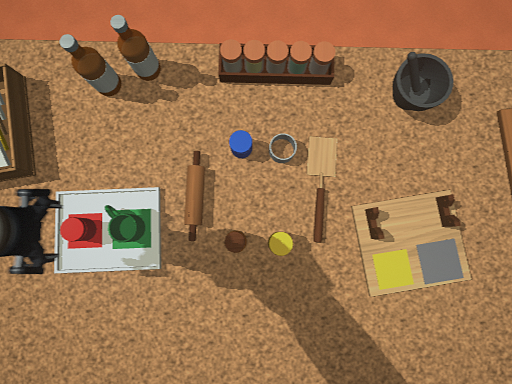

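Both tea items read within 4 mm of their targets and nothing else has moved. Next is the pin.

Request:
{"fn": "apply_moves", "kwargs": {
  "commands": [
    [-0.01, 0.083, 0.244, -1.57, 1],
    [-0.01, 0.083, 0.244, -1.57, 1],
    [-0.01, 0.083, 0.244, -1.57, 1],
    [-0.01, 0.083, 0.244, -1.57, 1],
    [-0.01, 0.083, 0.244, -1.57, 1],
    [-0.01, 0.083, 0.244, -1.57, 1],
    [-0.01, 0.083, 0.244, -1.57, 1],
    [-0.01, 0.083, 0.244, -1.57, 1],
    [-0.01, 0.083, 0.244, -1.57, 1],
    [-0.01, 0.083, 0.244, -1.57, 1],
    [-0.01, 0.083, 0.244, -1.57, 1],
    [-0.01, 0.083, 0.244, -1.57, 1]
  ]
}}

```text
time: 12.7
ee_pos: [0.5807, 0.1438, 0.1232]
tcp_rot: [25.1, 89.5, 25.4]
wrist_force: [-0.4, 0.3, 0.3]
opening: 0.0853
```

```bash
python3 -c "
from h import *
plan(582,144.5,6,89.5)"
```

```text
jaw now 90.3 q6 14 | shift [0.1172 0.0002 0.0003] roll 0.014 (1 deg) | dist 0.117
world dx->tool [[0.009, 0.004, -1.0], [-0.005, 1.0, 0.004], [1.0, 0.005, 0.009]]
```

Request:
{"fn": "apply_moves", "kwargs": {
  "commands": [
    [0.05, 0, 0, 0.014, 1],
    [0.09, 0, 0, 0.014, 1],
    [0.11, 0, 0, 0.014, 1],
    [0.117, 0, 0, 0.014, 1],
    [0.117, 0, 0, 0.014, 0.3],
    [0.117, 0, 0, 0.014, -1],
    [0.117, 0, 0, 0.014, -1],
    [0.117, 0, 0, 0.014, -1],
    [0.117, 0, 0, 0.014, -1],
    [0.117, 0, 0, 0.014, -1],
    [0.117, 0, 0, 0.014, -1],
    [0.117, 0, 0, 0.014, -1]
  ],
  "newtons": 60
}}

```text
time: 13.9
ee_pos: [0.5828, 0.1446, 0.0082]
tcp_rot: [23.8, 89.3, 23.3]
wrist_force: [-1.0, -0.3, 7.4]
opening: 0.0383
```

```bash
python3 -c "
from h import *
print(bot.get_obs()['ee_pos'])
plan(547,-324,180,11)"
```

```text
[0.58277009 0.14458278 0.00821879]
jaw now 89.5 q6 14 | shift [-0.1745 -0.468  -0.0294] roll 1.370 (78 deg) | dist 0.500
world dx->tool [[0.012, 0.005, -1.0], [0.009, 1.0, 0.005], [1.0, -0.009, 0.012]]
```

Request:
{"fn": "apply_moves", "kwargs": {
  "commands": [
    [-0.04, 0, 0, 0, -1],
    [-0.08, 0, 0, 0, -1],
    [-0.12, 0, 0, 0, -1],
    [-0.15, -0.03, 0, 0.1, -1],
    [-0.15, -0.468, -0.029, 1.37, -1],
    [-0.15, -0.468, -0.029, 1.37, -1],
    [-0.15, -0.468, -0.029, 1.37, -1],
    [-0.15, -0.468, -0.029, 1.37, -1],
    [-0.15, -0.468, -0.029, 1.37, -1],
    [-0.15, -0.468, -0.029, 1.37, -1],
    [-0.15, -0.468, -0.029, 1.37, -1],
    [-0.15, -0.468, -0.029, 1.37, -1]
  ]
}}

```text
time: 15.1
ee_pos: [0.5502, -0.2871, 0.1564]
tcp_rot: [95.3, 89.2, 19.9]
wrist_force: [1.1, 0.2, -1.9]
opening: 0.0383
```

```bash
python3 -c "
from h import *
print(bot.get_obs()['opening'])
plan(547,-324,130,11)"
```

```text
0.038318861645187025
jaw now 14.6 q6 48 | shift [ 0.0262 -0.0127  0.0349] roll 0.063 (4 deg) | dist 0.045
world dx->tool [[0.012, 0.005, -1.0], [0.968, 0.252, 0.013], [0.252, -0.968, -0.001]]
```

Request:
{"fn": "apply_moves", "kwargs": {
  "commands": [
    [0.026, -0.0127, 0.035, 0.063, -1],
    [0.026, -0.0127, 0.035, 0.063, -1],
    [0.026, -0.0127, 0.035, 0.063, -1],
    [0.026, -0.0127, 0.035, 0.063, -1]
  ]
}}

```text
time: 15.5
ee_pos: [0.5474, -0.3234, 0.1311]
tcp_rot: [96.7, 89.2, 17.8]
wrist_force: [0.2, -0.2, -1.9]
opening: 0.0382
```

```bash
python3 - <<'E'
from h import *
c=cams.camera("top"); cv2.imwrite("pics/t2.png",cv2.resize(c["frame"][150:310,320:500],None,fx=4,fy=3.5))
P=cloud(c)
# depth points of the pin handles: z 0.11..0.16 in caddy frame
a=np.radians(11);R=np.array([[np.cos(a),-np.sin(a)],[np.sin(a),np.cos(a)]])
q=P.reshape(-1,3); l=(q[:,:2]-[.493,-.335])@R
m=(q[:,2]>.09)&(q[:,2]<.19)&(abs(l[:,0]-.055)<.045)&(abs(l[:,1])<.13)
for s in(1,-1):
    k=m&(s*l[:,1]>.055); print(s,k.sum(),np.round(l[k].min(0)*1e3),np.round(l[k].max(0)*1e3),np.round(l[k].mean(0)*1e3),np.round(q[k,2].mean()*1e3) if k.any() else 0)
    k=m&(s*l[:,1]>.07)
    if k.any(): print("  handle mean",np.round(l[k].mean(0)*1e3), "zmax",q[k,2].max())
plan(547,-324,31,11)
E
```

```text
1 444 [38. 55.] [ 77. 104.] [58. 74.] 152.0
  handle mean [58. 88.] zmax 0.15392093341073293Traceback (most recent call last):
  File "<stdin>", line 9, in <module>
    return umr_minimum(a, axis, None, out, keepdims, initial, where)
ValueError: zero-size array to reduction operation minimum which has no identity
```

View pics/t2.png

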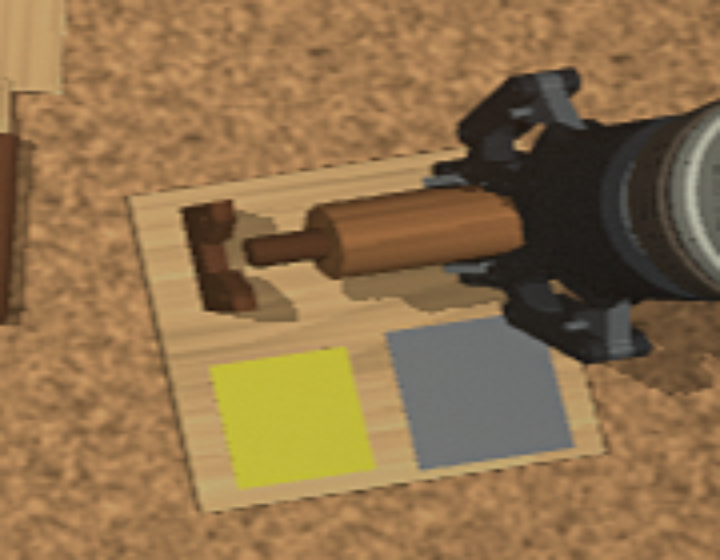

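```bash
python3 - <<'E'
from h import *
c=cams.camera("top")
P=cloud(c); a=np.radians(11);R=np.array([[np.cos(a),-np.sin(a)],[np.sin(a),np.cos(a)]])
q=P.reshape(-1,3); l=(q[:,:2]-[.493,-.335])@R
m=(q[:,2]>.125)&(q[:,2]<.175)&(abs(l[:,0]-.055)<.03)
for y in range(20,105,10):
    k=m&(abs(l[:,1]-y/1e3)<.005)
    if k.sum()>4: print(y,k.sum(),np.round(np.r_[l[k,0].min(),l[k,0].max(),l[k,0].mean(),q[k,2].max()]*1e3,1))
plan(547,-324,31,11)
E
```

```text
20 124 [ 38.   77.8  58.5 165. ]
30 119 [ 38.1  77.5  58.  165.3]
40 119 [ 38.1  77.2  58.4 166. ]
50 122 [ 38.2  77.5  58.3 165.2]
60 120 [ 37.7  77.5  57.9 166.1]
70 170 [ 38.5  77.2  58.  166.7]
80 50 [ 49.7  65.2  57.5 154.3]
90 48 [ 49.6  65.5  58.1 153.9]
100 57 [ 49.7  65.5  57.4 153.7]
jaw now 11.1 q6 48 | shift [ 0.1003 -0.0023  0.0009] roll 0.002 (0 deg) | dist 0.100
world dx->tool [[0.014, 0.004, -1.0], [0.981, 0.193, 0.014], [0.193, -0.981, -0.001]]
```

The pin is parallel to the slots but sits 3 mm out in caddy x and 3–4 mm out in y. I'll correct both on the way down.

Request:
{"fn": "apply_moves", "kwargs": {
  "commands": [
    [0.03, -0.0045, 0.003, 0, -1],
    [0.055, -0.0045, 0.003, 0, -1],
    [0.07, -0.0045, 0.003, 0, -1],
    [0.08, -0.0045, 0.003, 0, -1],
    [0.088, -0.0045, 0.003, 0, -1],
    [0.094, -0.0045, 0.003, 0, -1],
    [0.098, -0.0045, 0.003, 0, -1],
    [0.098, -0.0045, 0.003, 0, -1]
  ]
}}

```text
time: 16.4
ee_pos: [0.5452, -0.3264, 0.0332]
tcp_rot: [95.1, 89.2, 16.2]
wrist_force: [0.3, -0.2, -2.6]
opening: 0.0381
```

Request:
{"fn": "apply_moves", "kwargs": {
  "commands": [
    [0.002, 0, 0, 0, -1],
    [0.003, 0, 0, 0, -1],
    [0.004, 0, 0, 0, -1],
    [0.004, 0, 0, 0, -1]
  ]
}}

```text
time: 16.8
ee_pos: [0.5456, -0.3266, 0.0302]
tcp_rot: [91.4, 89.1, 12.5]
wrist_force: [-1.8, 2.2, 3.9]
opening: 0.0384
```

Request:
{"fn": "apply_moves", "kwargs": {
  "commands": [
    [0, 0, 0, 0, 0.0],
    [0, 0, 0, 0, 0.4],
    [0, 0, 0, 0, 0.6],
    [0, 0, 0, 0, 0.7],
    [0, 0, 0, 0, 0.8],
    [-0.04, 0, 0, 0, 0.8],
    [-0.09, 0, 0, 0, 0.8],
    [-0.12, 0, 0, 0, 1],
    [-0.12, 0, 0, 0, 1]
  ],
  "newtons": 40
}}

```text
time: 17.7
ee_pos: [0.5455, -0.3281, 0.1559]
tcp_rot: [76.5, 88.8, -2.4]
wrist_force: [-0.0, -0.1, 0.0]
opening: 0.0852
```

```bash
python3 -c "
from h import *
plan(483,-45,130,0)"
```

```text
jaw now 11.1 q6 48 | shift [ 0.0243 -0.0073 -0.29  ] roll 0.194 (11 deg) | dist 0.291
world dx->tool [[0.022, -0.001, -1.0], [0.981, 0.193, 0.021], [0.193, -0.981, 0.005]]
```

Request:
{"fn": "apply_moves", "kwargs": {
  "commands": [
    [0.01, -0.0073, -0.29, 0.194, 1],
    [0.01, -0.0073, -0.29, 0.194, 1],
    [0.01, -0.0073, -0.29, 0.194, 1],
    [0.01, -0.0073, -0.29, 0.194, 1],
    [0.01, -0.0073, -0.29, 0.194, 1],
    [0.01, -0.0073, -0.29, 0.194, 1],
    [0.01, -0.0073, -0.29, 0.194, 1],
    [0.01, -0.0073, -0.29, 0.194, 1],
    [0.01, -0.0073, -0.29, 0.194, 1]
  ]
}}

```text
time: 18.6
ee_pos: [0.4828, -0.0456, 0.1439]
tcp_rot: [87.2, 88.8, -2.9]
wrist_force: [0.2, 0.5, -0.1]
opening: 0.0855
```

```bash
python3 - <<'E'
from h import *
c=cams.camera("top"); cv2.imwrite("pics/t3.png",c["frame"]); P=cloud(c)
a=np.radians(11);R=np.array([[np.cos(a),-np.sin(a)],[np.sin(a),np.cos(a)]])
q=P.reshape(-1,3); l=(q[:,:2]-[.493,-.335])@R
m=(abs(l[:,0]-.055)<.03)&(q[:,2]>.03)
for y in(-60,-40,-20,0,20,40,60):
    k=m&(abs(l[:,1]-y/1e3)<.005)
    if k.sum()>4: print(y,k.sum(),np.round(np.r_[l[k,0].min(),l[k,0].max(),q[k,2].max()]*1e3,1))
k=m&(q[:,2]>.053)&(abs(l[:,1])<.073)&(abs(l[:,0]-.055)<.008);print("y range",l[k,1].min(),l[k,1].max())
plan(483,-45,12,0)
E
```

```text
-60 29 [59.3 74.1 61.8]
-40 18 [67.  75.2 58. ]
y range -0.06256159922989676 -0.05530224713626523
jaw now -0.1 q6 85 | shift [ 0.1319 -0.0026 -0.001 ] roll -0.001 (-0 deg) | dist 0.132
world dx->tool [[0.021, -0.001, -1.0], [1.0, -0.001, 0.021], [-0.001, -1.0, 0.001]]
```

View pics/t3.png

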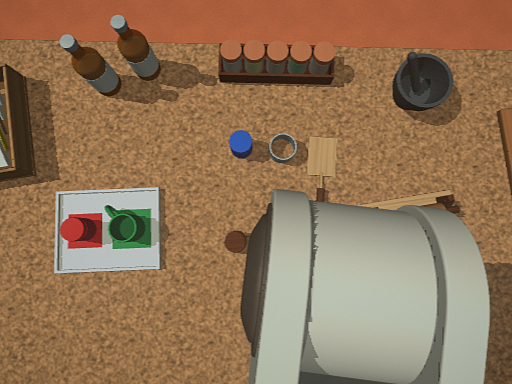

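The arm hides the caddy from the top camera, but the tray items are unchanged. I'll check the pin later. Next is the yellow tin.

Request:
{"fn": "apply_moves", "kwargs": {
  "commands": [
    [0.05, -0.002, 0, 0, 1],
    [0.095, -0.0025, -0.001, 0, 1],
    [0.12, -0.0025, -0.001, 0, 1],
    [0.131, -0.0025, -0.001, 0, 1],
    [0.131, -0.0025, -0.001, 0, 0.5],
    [0.131, -0.0025, -0.001, 0, -1],
    [0.131, -0.0025, -0.001, 0, -1],
    [0.131, -0.0025, -0.001, 0, -1],
    [0.131, -0.0025, -0.001, 0, -1],
    [0.131, -0.0025, -0.001, 0, -1],
    [0.131, -0.0025, -0.001, 0, -1]
  ]
}}

```text
time: 19.75
ee_pos: [0.4842, -0.0453, 0.015]
tcp_rot: [85.6, 88.6, -4.5]
wrist_force: [-2.2, -1.4, 6.9]
opening: 0.0493
```

```bash
python3 -c "
from h import *
print(bot.get_obs()['opening'])
plan(434,-294,150,0)"
```

```text
0.04932102358335551
jaw now -0.1 q6 85 | shift [-0.1357 -0.0466  0.249 ] roll -0.001 (-0 deg) | dist 0.287
world dx->tool [[0.024, -0.002, -1.0], [1.0, -0.001, 0.024], [-0.001, -1.0, 0.002]]
```

Request:
{"fn": "apply_moves", "kwargs": {
  "commands": [
    [-0.04, 0, 0, 0, -1],
    [-0.09, 0, 0, 0, -1],
    [-0.13, 0, 0.02, 0, -1],
    [-0.13, -0.047, 0.249, 0, -1],
    [-0.13, -0.047, 0.249, 0, -1],
    [-0.13, -0.047, 0.249, 0, -1],
    [-0.13, -0.047, 0.249, 0, -1],
    [-0.13, -0.047, 0.249, 0, -1],
    [-0.13, -0.047, 0.249, 0, -1],
    [-0.13, -0.047, 0.249, 0, -1]
  ]
}}

```text
time: 20.75
ee_pos: [0.4336, -0.2947, 0.1449]
tcp_rot: [85.3, 88.6, -4.9]
wrist_force: [-0.6, 0.0, -2.2]
opening: 0.049
```

```bash
python3 -c "
from h import *
plan(434,-294,28,0)"
```

```text
jaw now -0.2 q6 56 | shift [ 0.1169 -0.0025 -0.0009] roll -0.003 (-0 deg) | dist 0.117
world dx->tool [[0.025, -0.002, -1.0], [1.0, -0.003, 0.025], [-0.003, -1.0, 0.002]]
```

Request:
{"fn": "apply_moves", "kwargs": {
  "commands": [
    [0.05, -0.0025, -0.001, 0, -1],
    [0.085, -0.0025, -0.001, 0, -1],
    [0.105, -0.0025, -0.001, 0, -1],
    [0.112, -0.0025, -0.001, 0, -1],
    [0.117, -0.0025, -0.001, 0, -1],
    [0.117, -0.0025, -0.001, 0, -1],
    [0.117, -0.0025, -0.001, 0, 0.2],
    [0.117, -0.0025, -0.001, 0, 1],
    [0.117, -0.0025, -0.001, 0, 1],
    [0.117, -0.0025, -0.001, 0, 1],
    [0.08, -0.001, -0.001, 0, 1],
    [0.03, 0, 0, 0, 1]
  ]
}}

```text
time: 21.95
ee_pos: [0.433, -0.2938, 0.1136]
tcp_rot: [92.1, 88.8, 1.9]
wrist_force: [1.0, -0.6, 0.5]
opening: 0.0857
```

```bash
python3 -c "
from h import *
plan(693,-47,120,0)"
```

```text
jaw now -0.2 q6 56 | shift [-0.0008  0.2593 -0.2477] roll -0.003 (-0 deg) | dist 0.359
world dx->tool [[0.021, 0.001, -1.0], [1.0, -0.003, 0.021], [-0.003, -1.0, -0.001]]
```

Request:
{"fn": "apply_moves", "kwargs": {
  "commands": [
    [-0.03, 0.26, -0.248, 0, 1],
    [-0.03, 0.26, -0.248, 0, 1],
    [-0.03, 0.26, -0.248, 0, 1],
    [-0.03, 0.26, -0.248, 0, 1],
    [-0.03, 0.26, -0.248, 0, 1],
    [-0.03, 0.26, -0.248, 0, 1],
    [-0.03, 0.26, -0.248, 0, 1],
    [-0.03, 0.26, -0.248, 0, 1],
    [-0.03, 0.26, -0.248, 0, 1],
    [-0.03, 0.26, -0.248, 0, 1],
    [-0.03, 0.26, -0.248, 0, 1]
  ]
}}

```text
time: 23.05
ee_pos: [0.6923, -0.048, 0.1495]
tcp_rot: [91.7, 88.8, 1.5]
wrist_force: [0.6, 0.4, -1.0]
opening: 0.0852
```

```bash
python3 -c "
from h import *
print(bot.get_obs()['q'])
plan(693,-47,8,0)"
```

```text
[-4.01630156 23.29479201 22.93763251 88.47015274  0.11241785 86.2625738 ]
jaw now -0.3 q6 86 | shift [ 0.1415 -0.0022 -0.001 ] roll -0.005 (-0 deg) | dist 0.142
world dx->tool [[0.021, 0.001, -1.0], [1.0, -0.005, 0.021], [-0.005, -1.0, -0.001]]
```

Request:
{"fn": "apply_moves", "kwargs": {
  "commands": [
    [0.05, -0.002, -0.001, 0, 1],
    [0.095, -0.0022, -0.001, 0, 1],
    [0.125, -0.0022, -0.001, 0, 1],
    [0.14, -0.0022, -0.001, 0, 1],
    [0.147, -0.0022, -0.001, 0, 1],
    [0.147, -0.0022, -0.001, 0, 0.6],
    [0.147, -0.0022, -0.001, 0, -1],
    [0.147, -0.0022, -0.001, 0, -1],
    [0.147, -0.0022, -0.001, 0, -1],
    [0.147, -0.0022, -0.001, 0, -1],
    [0.147, -0.0022, -0.001, 0, -1],
    [0.147, -0.0022, -0.001, 0, -1]
  ]
}}

```text
time: 24.25
ee_pos: [0.6944, -0.0472, 0.0051]
tcp_rot: [90.2, 88.6, -0.1]
wrist_force: [-0.4, 0.5, 7.3]
opening: 0.0593
```

```bash
python3 -c "
from h import *
plan(454,-396,150,0)"
```

```text
jaw now -0.3 q6 86 | shift [-0.1506 -0.2351  0.35  ] roll -0.005 (-0 deg) | dist 0.448
world dx->tool [[0.024, -0.0, -1.0], [1.0, -0.005, 0.024], [-0.005, -1.0, -0.0]]
```

Request:
{"fn": "apply_moves", "kwargs": {
  "commands": [
    [-0.04, 0, 0, 0, -1],
    [-0.09, 0, 0, 0, -1],
    [-0.14, -0.01, 0.01, 0, -1],
    [-0.145, -0.235, 0.35, 0, -1],
    [-0.145, -0.235, 0.35, 0, -1],
    [-0.145, -0.235, 0.35, 0, -1],
    [-0.145, -0.235, 0.35, 0, -1],
    [-0.145, -0.235, 0.35, 0, -1],
    [-0.145, -0.235, 0.35, 0, -1],
    [-0.145, -0.235, 0.35, 0, -1],
    [-0.145, -0.235, 0.35, 0, -1],
    [-0.145, -0.235, 0.35, 0, -1]
  ]
}}

```text
time: 25.45
ee_pos: [0.4516, -0.3999, 0.1455]
tcp_rot: [85.7, 88.6, -4.9]
wrist_force: [0.9, 0.4, -0.7]
opening: 0.0595
```

```bash
python3 -c "
from h import *
print(bot.get_obs()['opening'])
plan(454,-396,18,0)"
```

```text
0.059456345054000014
jaw now -0.5 q6 49 | shift [ 0.1275 -0.0008 -0.0042] roll -0.009 (-1 deg) | dist 0.128
world dx->tool [[0.025, -0.002, -1.0], [1.0, -0.009, 0.025], [-0.009, -1.0, 0.002]]
```

Request:
{"fn": "apply_moves", "kwargs": {
  "commands": [
    [0.05, -0.001, -0.004, 0, -1],
    [0.09, -0.001, -0.004, 0, -1],
    [0.115, -0.001, -0.004, 0, -1],
    [0.122, -0.001, -0.004, 0, -1],
    [0.127, -0.001, -0.004, 0, -1],
    [0.127, -0.001, -0.004, 0, -1],
    [0.127, -0.001, -0.004, 0, 0.5],
    [0.127, -0.001, -0.004, 0, 1],
    [0.127, -0.001, -0.004, 0, 1],
    [0.127, -0.001, -0.004, 0, 1],
    [0.08, 0, -0.004, 0, 1],
    [0.03, 0, -0.004, 0, 1]
  ]
}}

```text
time: 26.65
ee_pos: [0.4514, -0.3951, 0.115]
tcp_rot: [91.7, 88.7, 1.1]
wrist_force: [1.5, -1.0, 0.5]
opening: 0.0855
```

```bash
python3 -c "
from h import *
plan(330,80,200,0)"
```

```text
jaw now -0.5 q6 49 | shift [-0.0874 -0.1239 -0.474 ] roll -0.009 (-1 deg) | dist 0.498
world dx->tool [[0.022, 0.0, -1.0], [1.0, -0.009, 0.022], [-0.009, -1.0, -0.001]]
```

Now back off upward and to the side, clear of the top camera's view, then check everything.

Request:
{"fn": "apply_moves", "kwargs": {
  "commands": [
    [-0.08, -0.02, 0, 0, 1],
    [-0.085, -0.03, -0.05, 0, 1],
    [-0.085, -0.124, -0.474, 0, 1],
    [-0.085, -0.124, -0.474, 0, 1],
    [-0.085, -0.124, -0.474, 0, 1],
    [-0.085, -0.124, -0.474, 0, 1],
    [-0.085, -0.124, -0.474, 0, 1],
    [-0.085, -0.124, -0.474, 0, 1],
    [-0.085, -0.124, -0.474, 0, 1],
    [-0.085, -0.124, -0.474, 0, 1],
    [-0.085, -0.124, -0.474, 0, 1],
    [-0.085, -0.124, -0.474, 0, 1]
  ]
}}

```text
time: 27.85
ee_pos: [0.3285, 0.0847, 0.1981]
tcp_rot: [95.2, 88.7, 5.1]
wrist_force: [0.1, 0.4, 0.2]
opening: 0.0855
```

```bash
python3 - <<'E'
from h import *
c=cams.camera("top"); cv2.imwrite("pics/t4.png",c["frame"]); P=cloud(c)
s=cams.camera("scene"); cv2.imwrite("pics/s4.png",cv2.resize(s["frame"][100:270,90:450],None,fx=2.2,fy=2.2))
q=P.reshape(-1,3)
def loc(o,a):
    a=np.radians(a);R=np.array([[np.cos(a),-np.sin(a)],[np.sin(a),np.cos(a)]]); return (q[:,:2]-o)@R
lc=loc([.493,-.335],11); lt=loc([.5018,.3365],4)
def rep(n,l,x,y,h,r=.045):
    k=(np.hypot(l[:,0]-x,l[:,1]-y)<r)&(abs(q[:,2]-h)<.006)
    if k.sum(): print(n,k.sum(),np.round((l[k].min(0)+l[k].max(0))*500,1),"size",np.round(np.ptp(l[k],axis=0)*1e3),"top z",np.median(q[k,2]).round(4), "zrange",np.percentile(q[k,2],[5,95]).round(4))
    else: print(n,"none")
rep("yellow",lc,-.05,.052,.072); rep("cutter",lc,-.05,-.052,.052); rep("red",lt,0,.052,.066); rep("mug",lt,0,-.052,.066,.04)
m=(abs(lc[:,0]-.055)<.03)&(q[:,2]>.03)
for y in(-90,-60,-30,0,30,60,90):
    k=m&(abs(lc[:,1]-y/1e3)<.005)
    if k.sum()>4: print("pin",y,k.sum(),np.round(np.r_[lc[k,0].min(),lc[k,0].max(),q[k,2].max()]*1e3,1))
k=m&(abs(lc[:,0]-.055)<.006)&(q[:,2]>.056)&(abs(lc[:,1])<.08);print("roller y",lc[k,1].min() if k.any() else 0,lc[k,1].max() if k.any() else 0)
for n,h in(("blue_tin",.06),("jar",.062)):
    for d in cams.spot_in(n,"top")[:1]:
        a,b,e,f=np.round(d["rect"]).astype(int); p=P[b-3:f+3,a-3:e+3].reshape(-1,3); p=p[np.abs(p[:,2]-h)<.005]; print(n,np.round((p.min(0)+p.max(0))*500))
p=P[132:246,300:342].reshape(-1,3);p=p[(p[:,2]>.004)&(p[:,2]<.05)];print("spat",p.min(0),p.max(0))
E
```

```text
yellow 506 [-46.7  52. ] size [48. 49.] top z 0.0719 zrange [0.0693 0.0738]
cutter 217 [-47.6 -54.1] size [58. 61.] top z 0.0512 zrange [0.0464 0.0536]
red 465 [ 3.1 50.1] size [48. 48.] top z 0.0656 zrange [0.0632 0.0676]
mug 212 [  1.9 -53.3] size [58. 60.] top z 0.0652 zrange [0.0608 0.0676]
pin -90 42 [26.3 83.1 61.3]
pin -60 76 [35.7 74.1 63.5]
pin -30 89 [35.7 75.1 63.7]
pin 0 88 [35.9 75.1 64.6]
pin 30 88 [35.4 75.2 63.6]
pin 60 95 [35.5 74.8 63.2]
pin 90 142 [25.1 84.8 63.9]
roller y -0.0640955747768204 0.06603502759581291
blue_tin [697.  45.  60.]
jar [483.  50.  62.]
spat [ 0.48687179 -0.17306615  0.00400582] [ 0.72590053 -0.10370054  0.02319909]
```

View pics/t4.png

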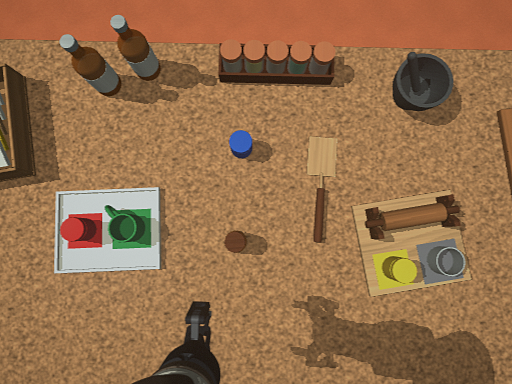

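View pics/s4.png

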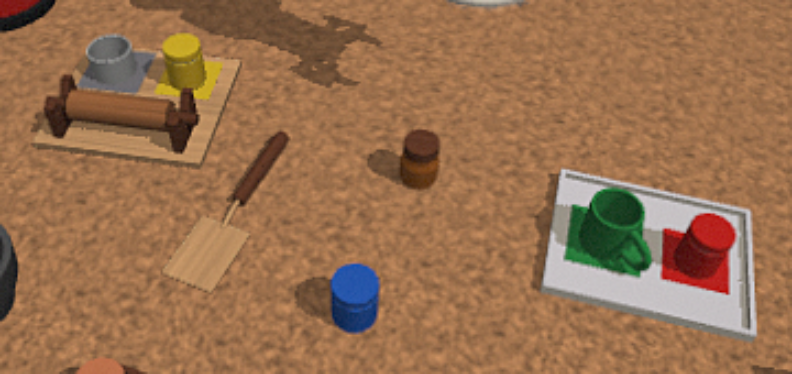

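Every item is in place and the reserved things haven't moved, so I'm handing in.

```bash
python3 -c "
from h import *
print(bot.job_done())"
```

```text
the job is handed in; nothing more can be done
None
```

Both kits are made up and the job is handed in, after about 28 s of the 138 s allowed. No verdict was reported, so the result rests on my own last checks.

Final check from the top camera's depth data, in the caddy or tray frame:

| Item | Measured x, y (mm) | Target x, y (mm) |
|---|---|---|
| Yellow tin | -46.7, 52.0 | -50, 52 |
| Cutter | -47.6, -54.1 | -50, -52 |
| Red tin | 3.1, 50.1 | 0, 52 |
| Mug | 1.9, -53.3 | 0, -52 |
| Pin | 55, 1 | 55, 0 |

- **Pin:** it lies level and parallel to the slots. Its axis read about 43.5 mm above the caddy underside, against 42 mm nominal and an allowed 37–46 mm.
- **Upright and flat:** the four standing items measured the right top heights, and the scene picture shows them upright.
- **Left alone:** the blue tin and jar were within about 1 mm of where they started. The spatula's ends along x were within about 1 mm, but its side edges read 7–9 mm narrower than at the start. I put that down to the depth readings, and both pictures show it in place.
- **Robot:** the gripper was open and well clear of everything.

No check failed. One check was blocked: the arm hid the caddy right after I released the pin, so I confirmed the pin at the end. Repeated moves also left the gripper tilted by about 1.3°, with no visible effect on the placings.

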